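Set up the dentist's compartment tray

TASK

Set up the blue six-compartment tray for the next filling, tall things at the back first: stand the tall bottle in the back row between the bur block and the cotton dispenser, then the small amber dropper bottle in the compartment in front of the bur block, then the wide jar in the compartment in front of the cotton dispenser, and last set the little white mixing dish on top of the jar. Work in that order, put each thing upright in the middle of its compartment (the dish in the middle of the jar's lid) and let go of it before taking the next. Never tip any of the four over, and leave everything else where it is.

Things in the scene. Friction and masses are not known exactly. Their poses are not given: they have to be found in the camera images.
- tray: Blue tray, fixed on the counter (z = 0), 184 (x) by 274 (y) mm; walls and dividers 4 mm thick, 16 mm high; floor 4 mm thick. Origin: centre of underside; z up, x to its back (away from the robot), y to its left. Six compartments 86 mm square, centres at x = +45 (back row), -45 (front row), y = +90, 0, -90 mm. Bur block and dispenser stand in the outer back ones, either way round.
- bur_block: Bur block: small steel block 36 x 56 mm, 30 mm high, with two rows of thin burs standing 14 mm out of its top. Loose; stands in an outer back compartment of the tray. Origin: centre of the underside. Leave it.
- dispenser: Cotton dispenser: white plastic drum, 52 mm across, 54 mm high, with a grey band and, above 36 mm, a cone-shaped top ending in a grey disc 22 mm across. Loose; stands in the other outer back compartment. Origin: centre of the underside. Leave it.
- tall_bottle: Tall white bottle with a narrower grey cap, 130 mm high: round body 44 mm across up to 104 mm, shoulder to 112 mm, then the cap, 28 mm across. About 0.16 kg. Origin: centre of the underside; z up. Stands on the flat grey mat, 3 mm thick, that lies on the counter.
- dropper_bottle: Small amber glass bottle with a black dropper cap, 76 mm high: round body 34 mm across up to 50 mm, shoulder to 56 mm, cap 20 mm across. About 0.07 kg. Origin: centre of the underside; z up. Stands on the mat.
- jar: Wide white plastic jar, plain round, 60 mm across and 50 mm high, flat lid on top, a thin grey line below the lid. About 0.14 kg. Origin: centre of the underside; z up. Stands on the mat.
- dish: Small white open mixing dish (dappen dish), round and straight-sided, 38 mm across, 30 mm high, wall 4 mm. About 0.045 kg. Origin: centre of the underside; z up. Stands on the mat.
- band_box: Bystander: small brown carton 45 x 30 mm, 18 mm high, loose in the front middle compartment of the tray. Origin: centre of the underside. Leave it.
- wipe_box: Bystander: white carton 50 x 34 mm, 20 mm high with a dark slot in its top, loose on the mat. Origin: centre of the underside. Leave it.
- slab: Bystander: square glass mixing slab 50 x 50 mm, 12 mm thick, loose on the mat. Origin: centre of the underside. Leave it.
Not all that is in view belongs to the job. Of the things that look like the dropper_bottle, the middle-sized one is meant.

How it is judged (in metres and radians):
On the way, in this order (a step that is already met when the one before it is completed fails the run):
1. the tall bottle stands released in the back middle compartment, between the bur block and the dispenser (x of tall_bottle in the frame of tray between 0.03 and 0.06 m and y of tall_bottle in the frame of tray between -0.015 and 0.015 m and z of tall_bottle in the frame of tray between -0.001 and 0.009 m and angle between tall_bottle's own z axis and vertical below 0.1 rad and linear speed of tall_bottle below 0.03 m/s and contact force between the fingers and tall_bottle below 0.3 N), for 0.2 s.
2. the dropper bottle stands released in the compartment in front of the bur block (((y of bur_block in the frame of tray above 0 m and x of dropper_bottle in the frame of tray between -0.06 and -0.03 m and y of dropper_bottle in the frame of tray between 0.075 and 0.105 m and z of dropper_bottle in the frame of tray between -0.001 and 0.009 m) or (y of bur_block in the frame of tray below 0 m and x of dropper_bottle in the frame of tray between -0.06 and -0.03 m and y of dropper_bottle in the frame of tray between -0.105 and -0.075 m and z of dropper_bottle in the frame of tray between -0.001 and 0.009 m)) and angle between dropper_bottle's own z axis and vertical below 0.1 rad and linear speed of dropper_bottle below 0.03 m/s and contact force between the fingers and dropper_bottle below 0.3 N), for 0.2 s.
3. the jar stands released in the compartment in front of the dispenser (((y of dispenser in the frame of tray above 0 m and x of jar in the frame of tray between -0.06 and -0.03 m and y of jar in the frame of tray between 0.075 and 0.105 m and z of jar in the frame of tray between -0.001 and 0.009 m) or (y of dispenser in the frame of tray below 0 m and x of jar in the frame of tray between -0.06 and -0.03 m and y of jar in the frame of tray between -0.105 and -0.075 m and z of jar in the frame of tray between -0.001 and 0.009 m)) and angle between jar's own z axis and vertical below 0.1 rad and linear speed of jar below 0.03 m/s and contact force between the fingers and jar below 0.3 N), for 0.2 s.
4. the dish stands released on the jar's lid (horizontal distance between dish and jar below 0.012 m and z of dish in the frame of jar between 0.045 and 0.055 m and angle between dish's own z axis and vertical below 0.1 rad and linear speed of dish below 0.03 m/s and contact force between the fingers and dish below 0.3 N), for 0.2 s.
At the end, for the whole second after the job is handed in: Tall bottle in the back middle compartment, dropper bottle before the bur block, jar before the dispenser, each on the tray floor within 15 mm of the compartment centre in tray x and y; dish on the jar lid within 12 mm of its axis; all upright within 0.1 rad, released, at rest (all of step 1 and all of step 2 and all of step 3 and all of step 4); the robot touches nothing.
It fails at once if the tall bottle, dropper bottle, jar or dish tipped over (more than 0.7 rad) (angle between any of tall_bottle, dropper_bottle, jar, dish's own z axis and vertical above 0.7 rad).
It fails at once if the bur block, dispenser, brown carton, white carton or glass slab moved more than 20 mm (distance of any of bur_block, dispenser, band_box, wipe_box, slab from where it was at the start of the episode above 0.02 m).
It also fails if it takes over 128 s, if anything falls off the work surface, if the arm or the gripper's body presses on something with over 40 N, if the wrist force passes 120 N, or if a joint passes its speed limit or range.

ROBOT

A 6-joint arm with a two-finger parallel gripper is mounted at the origin on the work surface. World frame = base frame: x ahead of the robot, y to its left, z up, the work surface at z = 0. Lengths are in mm, angles in rad, forces in N, time in s.
With the tool pointing down it reaches from about 275 to 1000 mm from the base axis. Payload 8.4 kg.
Tool frame: the origin (TCP) lies midway between the tips of the shut fingers; the grasp point (between the pads) lies grip_depth behind it (grip_depth is the distance from the TCP to the grasp point, in mm); z points along the fingers, y is the line along which they close (so a half turn about z gives the same grasp; the last joint's range is limited). The gripper opens to 85 mm and grips with 20 to 120 N. Pads are 22 mm wide; open, the fingers measure 114 mm over their backs; the gripper's body (76 mm by 85 mm) begins 54 mm behind the grasp point. The pads swing forward as they close: fully open they stand 13 mm farther back than shut.
Start: joints at [-1.125, 0.353, 1.633, -0, 1.155, -0.002], TCP at [270.613, -563.379, 193.581] pointing down, gripper open.
Joint ranges: [-2.63, 2.63], [-0.92, 2.1], [0.06, 2.66], [-1.3, 4.44], [0, 2.69], [-3.02, 3.02]. Speed limits (rad/s): [2.22, 2.22, 2.79, 3.14, 3.14, 3.14].

INTERFACE

Orientations are given as [roll, pitch, yaw] about the fixed x, y, z axes, in that order (R = Rz(yaw) Ry(pitch) Rx(roll)).
In Python, from rig import * gives the robot as it stands.
- The arm moves only by the shell command python3 -m creep 'ROWS' [FORCE]. ROWS is JSON, a list of rows, each an object of numbers: "x", "y", "z": the shift along the tool's x, y, z in mm; "rx", "ry", "rz": the turn, a rotation vector about the tool's x, y, z in rad; "hand": the finger opening in mm, from 0 to 85.4. A call has 1 to 20 rows; each row shifts and turns the commanded pose from where the row before left it, along the tool's axes as they then stand; what a row does not reach is not made up. A row lasts 1/8 s, in which the tool goes at most 62.5 mm and 10.7 degrees, less where a joint would pass 70% of its speed; a pose out of reach is approached as far as the arm can. A call with a gripper value outside its range is refused whole. The fingers move at their own pace and stop on an object; FORCE is the grip in N (left out, the last holds). Time passes only in rows, so rows that do not move let the fingers close. It gives the time, the measured TCP pose, the force, the opening and the grip force at its end, in the units of the state.
- sense(): the state, without advancing time (a new reading comes with each control period).
- grab_frame(name): name is "side" or "top" or "wrist"; returns the picture (400x640x3 uint8, red, green, blue); there is no depth.
- get_calibration(name): a dict with "K" (3x3 intrinsics, pixels), "k1" (the pictures are not rectified: a ray, as slopes to the right and down, at radius r is drawn at 1 + k1 r^2 times it, then the intrinsics apply), "R" (3x3) and "t" (3): a world point X has camera coordinates R X + t. Camera axes: x right, y down, z forward; pixel columns grow to the right and rows downward; lengths in mm; the calibration is good to about 2 mm. A picture is of the moment at which its call begins: read the wrist's pose just before it. get_calibration takes no time and is no camera call; for the wrist camera it gives the pose at the moment of the call.
- sign_off(): hands the job in; it is judged then, once.
The state is a dict: "clock": time; "qpos": joint angles; "qvel": joint speeds; "joint_efforts": joint torques, N m; "eef_pos": TCP position; "tcp_rot": TCP orientation; "contact_force": force on the tool from outside, world axes, zero at the start; "wrist_torque": the same for the moment, N m; "opening": opening from 0.0 (shut) to 1.0 (fully open); "grasp_force": force on a finger pad.
Only numpy, scipy, OpenCV 4.12 (cv2) and the standard library are available. Lean on these libraries where they do the work, as an engineer would, in place of code of your own. Each camera call takes 0.05 s, during which the arm holds its last target. There are 200 camera calls.

## Working session

There is one attempt and no reset: what is moved stays moved. The work goes in short steps, Python scripts to look and compute and a shell command to move; the robot and the scene stay as the last step left them, time stands still between calls to the robot, and variables do not carry over. Pictures are saved under pics/ and viewed, at most 14 in all, crops included, and the job is handed in when it is done.

```bash
ls; mkdir -p pics
python3 - <<'E'
from rig import *
import cv2
s=sense();print({k:s[k] for k in('clock','eef_pos','tcp_rot','opening','qpos')})
try: print(grip_depth)
except Exception as e: print(e)
import rig;print([n for n in dir(rig) if n[0]!='_'])
for n in('side','top','wrist'):
    cv2.imwrite(f'pics/{n}0.png',grab_frame(n)[:,:,::-1]);c=get_calibration(n);print(n,c)
E
```

```text
pics
{'clock': 0.0, 'eef_pos': array([ 270.38425897, -562.90999676,  192.85867737]), 'tcp_rot': array([-3.14021414e+00, -1.93360076e-05,  4.47763462e-01]), 'opening': 1.0052008184225016, 'qpos': array([-1.12541750e+00,  3.53657667e-01,  1.63412733e+00,  1.75420287e-05,
        1.15518621e+00, -2.39174560e-03])}
18.700000000000003
['MotionError', 'get_calibration', 'grab_frame', 'grip_depth', 'sense', 'sign_off']
side {'K': array([[365.5763521 ,   0.        , 309.66423964],
       [  0.        , 365.5763521 , 200.15161145],
       [  0.        ,   0.        ,   1.        ]]), 'k1': -0.07192113687743708, 'R': array([[ 0.79361243, -0.60819364, -0.01672717],
       [-0.44296999, -0.55873396, -0.70113761],
       [ 0.4170814 ,  0.56384116, -0.71282975]]), 't': array([-369.88419093,  260.6436641 ,  513.34855462])}
top {'K': array([[411.05774809,   0.        , 316.02959348],
       [  0.        , 411.05774809, 199.8098325 ],
       [  0.        ,   0.        ,   1.        ]]), 'k1': -0.059311390685700884, 'R': array([[-0.0252781 , -0.99938612, -0.02425711],
       [-0.98378771,  0.02917842, -0.17694737],
       [ 0.17754652,  0.01939096, -0.98392135]]), 't': array([ 21.16483444, 482.73620142, 853.42150942])}
wrist {'K': array([[352.25443476,   0.        , 322.8936368 ],
       [  0.        , 352.25443476, 195.34615862],
       [  0.        ,   0.        ,   1.        ]]), 'k1': -0.014538423835057303, 'R': array([[ 4.33665830e-01, -9.01073770e-01, -9.56321927e-05],
       [-8.56969217e-01, -4.12472128e-01,  3.08983017e-01],
       [-2.78455938e-01, -1.33913423e-01, -9.51067551e-01]]), 't': array([-624.85718299,  -40.32370864,  380.06272283])}
```

View pics/top0.png

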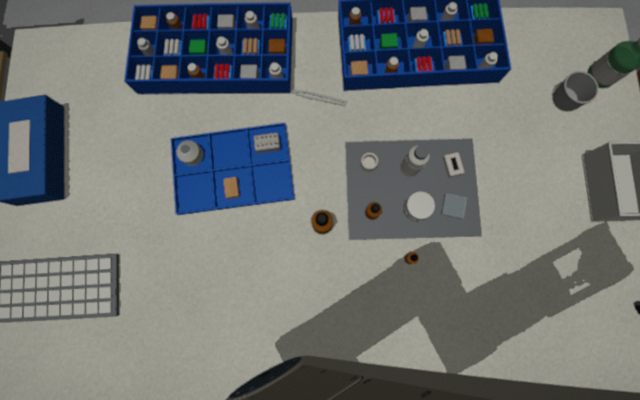

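View pics/side0.png

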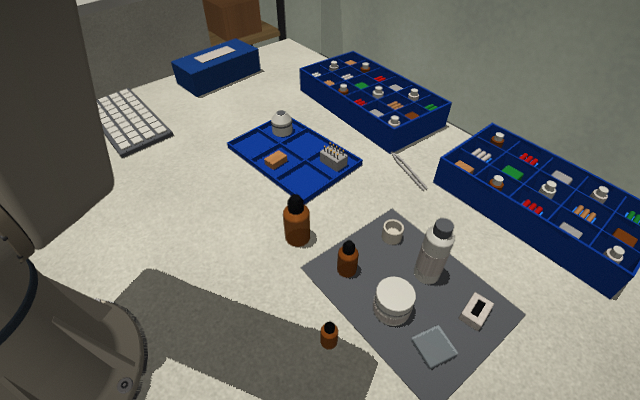

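Top view: the tray is at px (172–295, 125–213), with the dispenser back-left (188,152) and the bur block back-right (266,141). On the mat are the dish (369,160), tall bottle (417,157), jar (421,205), and the middle-sized dropper (374,210). The other amber bottles, at (322,221) larger and (411,258) smaller, are decoys. The side view agrees.

```bash
cat > h.py <<'E'
from rig import *
import cv2, numpy as np
def ray(cal,uv):
    """world origin and directions of pixels uv (n,2)"""
    uv=np.atleast_2d(np.float64(uv)); k=np.array([cal['k1'],0,0,0])
    n=cv2.undistortPoints(uv[:,None],cal['K'],k)[:,0] 
    d=np.c_[n,np.ones(len(n))]@cal['R']
    return -cal['R'].T@cal['t'],d
def onz(cal,uv,z):
    c,d=ray(cal,uv); return (c+d*((z-c[2])/d[:,2])[:,None])[:,:2]
def proj(cal,X):
    r=cv2.Rodrigues(cal['R'])[0]
    return cv2.projectPoints(np.float64(X).reshape(-1,1,3),r,cal['t'],cal['K'],np.array([cal['k1'],0,0,0.]))[0][:,0]
def blob(mask,near,minA=15):
    """contour of the connected region closest to a pixel"""
    cs=[c for c in cv2.findContours(mask.astype(np.uint8),0,1)[0] if cv2.contourArea(c)>minA]
    return max(cs,key=lambda c:cv2.pointPolygonTest(c,tuple(map(float,near)),True))
E
python3 - <<'E'
from h import *
cal=get_calibration('top');im=cv2.imread('pics/top0.png');hsv=cv2.cvtColor(im,40);H,S,V=cv2.split(hsv)
m=(H>100)&(H<130)&(S>120)&(V>60)
c=blob(m,(240,185));hull=cv2.convexHull(c)
p=onz(cal,hull[:,0],16).astype(np.float32);print('tray',cv2.minAreaRect(p))
q=cv2.approxPolyDP(hull,4,True)[:,0];print(q.tolist(),onz(cal,q,16).round(1).tolist())
for n,cond,near,z in (('jar',(S<40)&(V>150),(421,205),53),('dish',(S<60)&(V>150),(369,160),33)):
    c=cv2.convexHull(blob(cond,near));p=onz(cal,c[:,0],z).astype(np.float32);print(n,cv2.minEnclosingCircle(p),cv2.boundingRect(c))
c=blob((V<40),(376,209),5);print('cap',c[:,0].mean(0),cv2.minEnclosingCircle(onz(cal,c[:,0],79).astype(np.float32)))
for n,(x0,y0,x1,y1) in dict(tray=(160,115,300,220),mat=(340,130,485,245)).items():
    cv2.imwrite(f'pics/c_{n}.png',cv2.resize(im[y0:y1,x0:x1],None,fx=5 if n=='mat' else 5,fy=5))
a=cv2.resize(im[135:225,350:480],None,fx=6,fy=6,interpolation=2);cv2.imwrite('pics/mat.png',a)
E
```

```text
tray ((569.0701293945312, 201.9961700439453), (182.203857421875, 271.38348388671875), 6.0040507316589355)
[[285, 125], [293, 198], [176, 213], [171, 139]] [[667.7, 76.4], [493.7, 60.3], [467.1, 327.2], [643.5, 346.0]]
jar ((566.7095336914062, -2.2488632202148438), 745.7926635742188) (0, 9, 636, 391)
dish ((572.2740478515625, -2.083057403564453), 762.8856811523438) (0, 9, 636, 391)
cap [374.71428571 208.0952381 ] ((455.8995361328125, -114.59786224365234), 8.738448143005371)
```

View pics/mat.png

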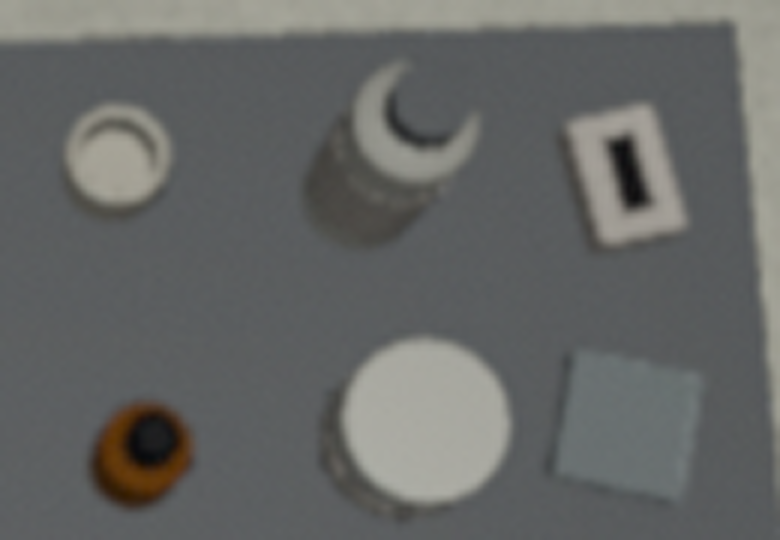

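The crop shows (full-image px) the dish rim centre at (369.8,161), bottle cap top (422.8,151), jar lid (421,205), dropper cap (375.5,208), wipe box (454.7,164) and slab (455,206).

Run:
```python
from h import *
cal=get_calibration('top');cs=get_calibration('side')
for n,uv,z in (('bottle',(422.8,151.2),133),('dish',(369.8,161),33),('jar',(421,205.2),53),('drop',(375.5,208),79),('wipe',(454.7,164.3),23),('slab',(455.2,205.8),15),('big',(321,217),100),('disp',(189,148),58),('bur',(266,140),34)):
    p=onz(cal,[uv],z)[0];print(n,p.round(1),'side px of base/top',proj(cs,[[*p,3],[*p,z]]).round(0).tolist())
print('side->',onz(cs,[(443,228)],133),onz(cs,[(395,286)],53),onz(cs,[(349,246)],79))
t=np.array([569,202]);a=.103;R=np.array([[np.cos(a),-np.sin(a)],[np.sin(a),np.cos(a)]])
for l in((45,0),(-45,-90),(-45,90)):print(l,t+R@l)
im=cv2.imread('pics/top0.png');b=onz(cal,[(411,173)],3);print(b)
```

```text
bottle [ 559.3 -209.8] side px of base/top [[426.0, 274.0], [445.0, 225.0]]
dish [ 569.8 -114.6] side px of base/top [[391.0, 237.0], [393.0, 227.0]]
jar [ 462.9 -217.4] side px of base/top [[390.0, 309.0], [395.0, 293.0]]
drop [ 455.7 -116.1] side px of base/top [[345.0, 270.0], [348.0, 243.0]]
wipe [ 559.2 -307.8] side px of base/top [[473.0, 315.0], [477.0, 309.0]]
slab [ 465.3 -303.2] side px of base/top [[433.0, 349.0], [435.0, 345.0]]
big [437.2  -2.4] side px of base/top [[298.0, 235.0], [296.0, 199.0]]
disp [606.1 287.6] side px of base/top [[285.0, 133.0], [283.0, 114.0]]
bur [626.4 118.4] side px of base/top [[334.0, 163.0], [334.0, 152.0]]
side-> [[ 552.71460906 -211.57743186]] [[ 471.57537964 -208.82536684]] [[ 452.97243522 -121.62260819]]
(45, 0) [613.76150846 206.62680889]
(-45, -90) [533.49210933 107.85017419]
(-45, 90) [514.98487375 286.89620802]
[[ 546.63807688 -211.57568565]]
```

```bash
python3 -m creep '[{"z":-20},{"x":41,"y":-19},{"x":41,"y":-19},{"x":41,"y":-19},{"x":41,"y":-19},{"x":41,"y":-19},{"x":41,"y":-19},{"x":41,"y":-19},{"x":41,"y":-19},{"x":41,"y":-20},{"x":41,"y":-20},{"rz":0.174},{"rz":0.174},{}]'
python3 - <<'E'
from h import *
s=sense();print(s['eef_pos'],s['tcp_rot'],s['clock'],s['qpos'])
im=grab_frame('wrist');c=get_calibration('wrist');cv2.imwrite('pics/w1.png',im[:,:,::-1])
print(proj(c,[[557,-210,133],[546,-210,3],[569.8,-114.6,33],[462.9,-217.4,53]]))
E
```

```text
[ 270.43012425 -563.02533491  193.03754705] [-3.14054465e+00  1.02991643e-06  4.47798935e-01] 0.15 [-1.12541884e+00  3.53491510e-01  1.63395181e+00 -3.89953886e-06
  1.15519733e+00 -2.41987039e-03]
[[-124.29487833 -702.67865954]
 [  59.8194002  -360.88730354]
 [ -99.77982456 -529.86945601]
 [ -11.37174964 -289.18511055]]schema error: expected keys x, y, z, rx, ry, rz, hand
```

View pics/w1.png

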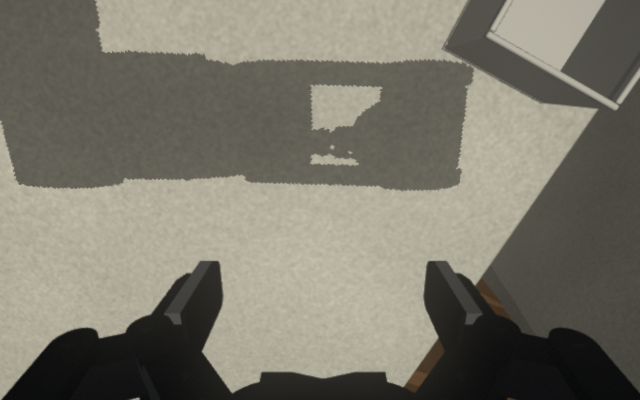

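The call was refused because of the empty row. The picture only shows the fingers at (200,290) and (445,290) over bare counter. Resending with explicit keys.

```bash
python3 -m creep '[{"z":-20},{"x":41,"y":-19},{"x":41,"y":-19},{"x":41,"y":-19},{"x":41,"y":-19},{"x":41,"y":-19},{"x":41,"y":-19},{"x":41,"y":-19},{"x":41,"y":-19},{"x":41,"y":-20},{"rz":0.174},{"rz":0.174},{"z":0},{"z":0}]'
python3 - <<'E'
from h import *
s=sense();print(s['eef_pos'],s['tcp_rot'],s['clock'],s['qpos'])
im=grab_frame('wrist');c=get_calibration('wrist');cv2.imwrite('pics/w2.png',im[:,:,::-1])
print(proj(c,[[557,-210,133],[546,-210,3],[569.8,-114.6,33],[462.9,-217.4,53]]))
E
```

```text
[ 270.48243963 -563.09143125  193.13109656] [-3.14072306e+00  9.84741725e-06  4.47806011e-01] 0.2 [-1.12538375e+00  3.53428318e-01  1.63382547e+00 -1.30385568e-05
  1.15520843e+00 -2.38816304e-03]
[[-124.35467134 -702.42031005]
 [  59.72312068 -360.78632739]
 [ -99.86769305 -529.74713267]
 [ -11.4520483  -289.09842989]]schema error: expected keys x, y, z, rx, ry, rz, hand
```

View pics/w2.png

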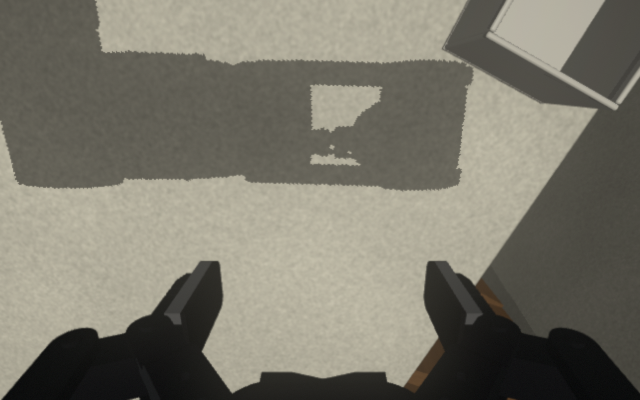

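The picture hasn't changed because that call was refused too: every row needs all seven keys.

```bash
python3 -m creep '[{"x":0,"y":0,"z":-20,"rx":0,"ry":0,"rz":0,"hand":75},{"x":41,"y":-19,"z":0,"rx":0,"ry":0,"rz":0,"hand":75},{"x":41,"y":-19,"z":0,"rx":0,"ry":0,"rz":0,"hand":75},{"x":41,"y":-19,"z":0,"rx":0,"ry":0,"rz":0,"hand":75},{"x":41,"y":-19,"z":0,"rx":0,"ry":0,"rz":0,"hand":75},{"x":41,"y":-19,"z":0,"rx":0,"ry":0,"rz":0,"hand":75},{"x":41,"y":-19,"z":0,"rx":0,"ry":0,"rz":0,"hand":75},{"x":41,"y":-19,"z":0,"rx":0,"ry":0,"rz":0,"hand":75},{"x":41,"y":-19,"z":0,"rx":0,"ry":0,"rz":0,"hand":75},{"x":0,"y":-19,"z":0,"rx":0,"ry":0,"rz":0,"hand":75},{"x":0,"y":0,"z":0,"rx":0,"ry":0,"rz":0.174,"hand":75},{"x":0,"y":0,"z":0,"rx":0,"ry":0,"rz":0.174,"hand":75},{"x":0,"y":0,"z":0,"rx":0,"ry":0,"rz":0,"hand":75},{"x":0,"y":0,"z":0,"rx":0,"ry":0,"rz":0,"hand":75}]'
python3 - <<'E'
from h import *
s=sense();print(s['eef_pos'],s['tcp_rot'],s['clock'],s['qpos'])
im=grab_frame('wrist');c=get_calibration('wrist');cv2.imwrite('pics/w3.png',im[:,:,::-1])
print(proj(c,[[557,-210,133],[546,-210,3],[569.8,-114.6,33],[462.9,-217.4,53]]))
E
```

```text
clock: 2.0
eef_pos: [491.7, -267.4, 213.6]
tcp_rot: [-3.142, 0.0, 0.103]
contact_force: [-0.1, 0.6, 0.0]
opening: 0.879
grasp_force: 0.0
[ 491.72753123 -267.41822655  213.55898614] [-3.14154469e+00  2.50857253e-04  1.03198580e-01] 2.0 [-5.00706876e-01  2.32800177e-01  1.75296114e+00 -1.12509597e-04
  1.15606507e+00  9.66936224e-01]
[[252.07252424  94.20688094]
 [274.63356601 100.48678302]
 [173.78825695  66.60560674]
 [270.49436055 188.20107687]]
```

View pics/w3.png

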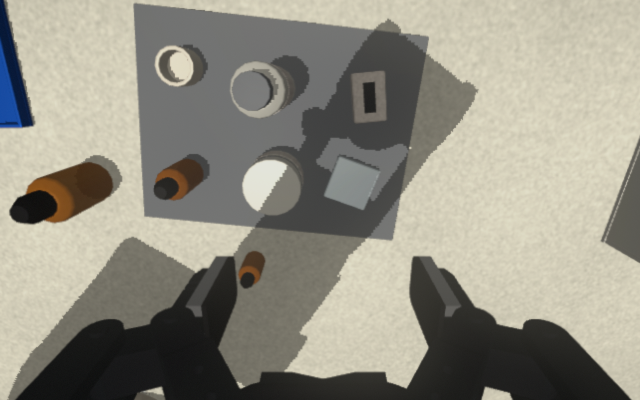

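The wrist view shows the bottle cap top at (250,90), jar lid (271,187), dish rim (177,66), dropper cap (166,188), slab (354,182) and wipe box (369,97).

Run:
```python
from h import *
c=get_calibration('wrist')
for n,uv,z in (('bottle',(250.5,90),133),('dish',(177,65.5),33),('jar',(271,186.5),53),('drop',(166,188),79)): print(n,onz(c,[uv],z))
```

```text
bottle [[ 559.77721531 -208.76038651]]
dish [[ 571.12447843 -117.7259197 ]]
jar [[ 464.74753428 -217.80535329]]
drop [[ 461.26924874 -123.03834641]]
```

```bash
python3 -m creep '[{"x":37,"y":-25.5,"z":0,"rx":0,"ry":0,"rz":0,"hand":75},{"x":36.4,"y":-25.3,"z":0,"rx":0,"ry":0,"rz":0,"hand":75},{"x":0,"y":0,"z":0,"rx":0,"ry":0,"rz":0,"hand":75},{"x":0,"y":0,"z":45,"rx":0,"ry":0,"rz":0,"hand":75},{"x":0,"y":0,"z":45,"rx":0,"ry":0,"rz":0,"hand":75},{"x":0,"y":0,"z":40,"rx":0,"ry":0,"rz":0,"hand":75},{"x":0,"y":0,"z":15.6,"rx":0,"ry":0,"rz":0,"hand":75},{"x":0,"y":0,"z":0,"rx":0,"ry":0,"rz":0,"hand":75},{"x":0,"y":0,"z":0,"rx":0,"ry":0,"rz":0,"hand":55},{"x":0,"y":0,"z":0,"rx":0,"ry":0,"rz":0,"hand":40},{"x":0,"y":0,"z":0,"rx":0,"ry":0,"rz":0,"hand":30},{"x":0,"y":0,"z":0,"rx":0,"ry":0,"rz":0,"hand":30},{"x":0,"y":0,"z":0,"rx":0,"ry":0,"rz":0,"hand":30},{"x":0,"y":0,"z":0,"rx":0,"ry":0,"rz":0,"hand":30},{"x":0,"y":0,"z":0,"rx":0,"ry":0,"rz":0,"hand":30}]' 30
```

```text
clock: 3.92
eef_pos: [561.9, -209.6, 70.3]
tcp_rot: [3.14, -0.003, 0.1]
contact_force: [-1.4, 2.1, 10.7]
opening: 0.416
grasp_force: 23.9
```

Run:
```python
from h import *
im=grab_frame('side');cv2.imwrite('pics/s1.png',cv2.resize(im[100:320,300:560,::-1],None,fx=3,fy=3)[:600])
s=sense();print(s['contact_force'],s['opening'],s['grasp_force'],s['eef_pos'])
```

```text
[-1.2856842   2.14079025 10.28522304] 0.4242180680130315 23.894181766754627 [ 561.80387395 -209.59007488   70.30882383]
```

View pics/s1.png

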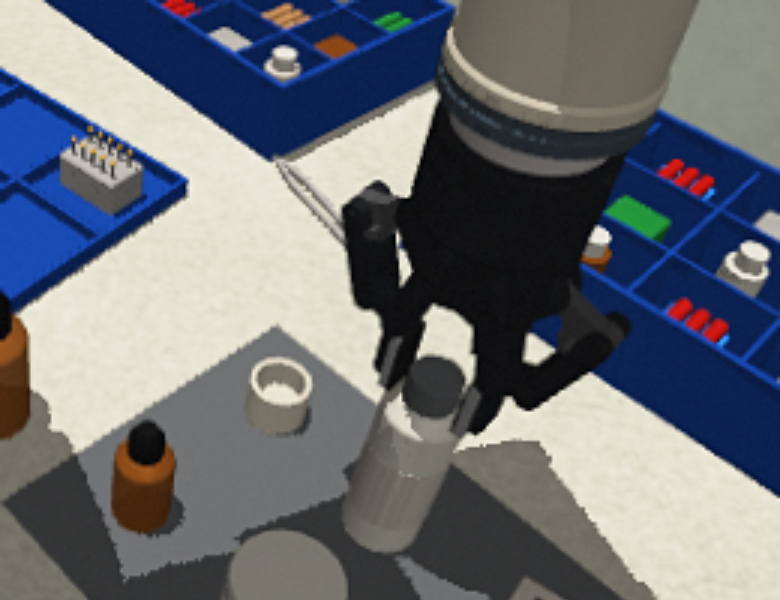

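The side crop shows the fingers closed around the upper bottle, with the pads by the shoulder and the cap at (433,385). The opening reads only about 36 mm, so I'm checking the pad height by projection.

Run:
```python
from h import *
c=get_calibration('side')
for z in (70,78,86,94,107):
    print(z,((proj(c,[[559+2,-209+22,z],[559-2,-209-22,z]])-[300,100])*3).round(0).tolist())
print(((proj(c,[[559,-209,3],[559,-209,107],[559,-209,133]])-[300,100])*3).round(0).tolist())
```

```text
70 [[374.0, 425.0], [434.0, 480.0]]
78 [[377.0, 415.0], [438.0, 471.0]]
86 [[381.0, 406.0], [442.0, 462.0]]
94 [[384.0, 396.0], [446.0, 453.0]]
107 [[389.0, 380.0], [453.0, 437.0]]
[[377.0, 522.0], [420.0, 408.0], [433.0, 375.0]]
```

By projection the pad tips sit at z≈105–110, about 36 mm above the reported TCP. So they close on the shoulder cone, which matches the 36 mm opening and the +10 N upward force. The wrist view agrees, with open fingertips about 50 mm behind the TCP. I'll open and go lower by that offset.

```bash
python3 -m creep '[{"x":0,"y":0,"z":0,"rx":0,"ry":0,"rz":0,"hand":75},{"x":0,"y":0,"z":0,"rx":0,"ry":0,"rz":0,"hand":75},{"x":0,"y":0,"z":0,"rx":0,"ry":0,"rz":0,"hand":75},{"x":0,"y":0,"z":0,"rx":0,"ry":0,"rz":0,"hand":75},{"x":0,"y":0,"z":15,"rx":0,"ry":0,"rz":0,"hand":75},{"x":0,"y":0,"z":10,"rx":0,"ry":0,"rz":0,"hand":75},{"x":0,"y":0,"z":5,"rx":0,"ry":0,"rz":0,"hand":75},{"x":0,"y":0,"z":0,"rx":0,"ry":0,"rz":0,"hand":75}]' 30
python3 - <<'E'
from h import *
s=sense();print(s['contact_force'],s['opening'],s['eef_pos'])
im=grab_frame('side');cv2.imwrite('pics/s2.png',cv2.resize(im[140:320,340:560,::-1],None,fx=3,fy=3))
E
```

```text
clock: 4.97
eef_pos: [559.8, -209.2, 37.2]
tcp_rot: [-3.141, 0.001, 0.1]
contact_force: [-0.0, -0.0, -0.1]
opening: 0.882
grasp_force: 0.0
[-0.03673543 -0.04317182 -0.1208189 ] 0.8820563669764356 [ 559.76047118 -209.18320595   37.24367034]
```

View pics/s2.png

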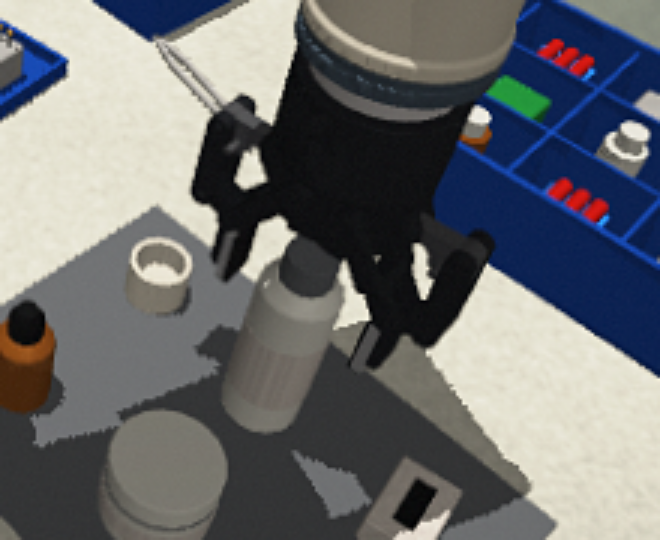

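The side crop shows the fingers straddling the bottle body, with the tips at (222,270) and (365,368) well below the shoulder. The bottle is upright and contact force is zero. I'll close here and expect about 44 mm.

```bash
python3 -m creep '[{"x":0,"y":0,"z":2,"rx":0,"ry":0,"rz":0,"hand":55},{"x":0,"y":0,"z":0,"rx":0,"ry":0,"rz":0,"hand":46},{"x":0,"y":0,"z":0,"rx":0,"ry":0,"rz":0,"hand":30},{"x":0,"y":0,"z":0,"rx":0,"ry":0,"rz":0,"hand":30},{"x":0,"y":0,"z":0,"rx":0,"ry":0,"rz":0,"hand":30},{"x":0,"y":0,"z":0,"rx":0,"ry":0,"rz":0,"hand":30},{"x":0,"y":0,"z":0,"rx":0,"ry":0,"rz":0,"hand":30}]' 30
```

```text
clock: 5.9
eef_pos: [560.4, -209.2, 36.3]
tcp_rot: [-3.142, -0.0, 0.1]
contact_force: [0.7, 2.0, 5.1]
opening: 0.508
grasp_force: 30.9
```

```bash
python3 -m creep '[{"x":0,"y":0,"z":-20,"rx":0,"ry":0,"rz":0,"hand":30},{"x":0,"y":0,"z":-30,"rx":0,"ry":0,"rz":0,"hand":30},{"x":0,"y":0,"z":-30,"rx":0,"ry":0,"rz":0,"hand":30},{"x":4,"y":-16,"z":0,"rx":0,"ry":0,"rz":0,"hand":30},{"x":8,"y":-36,"z":0,"rx":0,"ry":0,"rz":0,"hand":30},{"x":9,"y":-36,"z":0,"rx":0,"ry":0,"rz":0,"hand":30},{"x":9,"y":-36,"z":0,"rx":0,"ry":0,"rz":0,"hand":30},{"x":9,"y":-36,"z":0,"rx":0,"ry":0,"rz":0,"hand":30},{"x":9,"y":-36,"z":0,"rx":0,"ry":0,"rz":0,"hand":30},{"x":9,"y":-36,"z":0,"rx":0,"ry":0,"rz":0,"hand":30},{"x":9,"y":-36,"z":0,"rx":0,"ry":0,"rz":0,"hand":30},{"x":9,"y":-36,"z":0,"rx":0,"ry":0,"rz":0,"hand":30},{"x":9,"y":-36,"z":0,"rx":0,"ry":0,"rz":0,"hand":30},{"x":8,"y":-36,"z":0,"rx":0,"ry":0,"rz":0,"hand":30},{"x":4,"y":-26,"z":0,"rx":0,"ry":0,"rz":0,"hand":30},{"x":0,"y":0,"z":0,"rx":0,"ry":0,"rz":0,"hand":30},{"x":0,"y":0,"z":0,"rx":0,"ry":0,"rz":0,"hand":30}]'
python3 - <<'E'
from h import *
s=sense();print(s['contact_force'],s['opening'],s['eef_pos'],s['grasp_force'])
im=grab_frame('side');cv2.imwrite('pics/s3.png',cv2.resize(im[20:220,190:430,::-1],None,fx=3,fy=3))
E
```

```text
clock: 8.02
eef_pos: [614.6, 200.0, 114.7]
tcp_rot: [3.141, 0.002, 0.1]
contact_force: [0.0, 0.2, -1.4]
opening: 0.507
grasp_force: 31.2
[ 0.04480659  0.24332092 -1.36772263] 0.5068536372538497 [614.61370884 199.95980429 114.67093418] 31.23011583695188
```

View pics/s3.png

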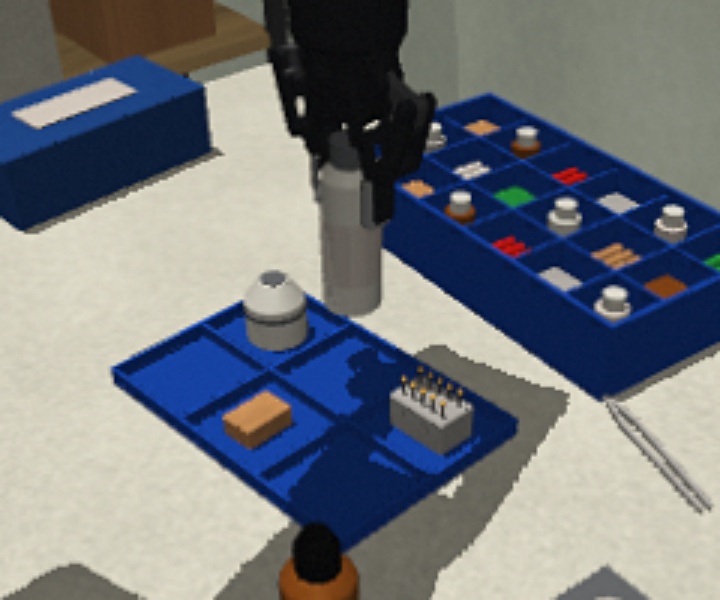

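The side crop shows the bottle held upright over the back middle compartment, base centre at about (352,300), with the dispenser at (275,310) and bur block at (430,410) on either side. I'll shift 6.6 mm in y and lower.

```bash
python3 -m creep '[{"x":0,"y":-6.6,"z":0,"rx":0,"ry":0,"rz":0,"hand":30},{"x":0,"y":0,"z":25,"rx":0,"ry":0,"rz":0,"hand":30},{"x":0,"y":0,"z":25,"rx":0,"ry":0,"rz":0,"hand":30},{"x":0,"y":0,"z":18,"rx":0,"ry":0,"rz":0,"hand":30},{"x":0,"y":0,"z":6,"rx":0,"ry":0,"rz":0,"hand":30},{"x":0,"y":0,"z":2,"rx":0,"ry":0,"rz":0,"hand":30},{"x":0,"y":0,"z":0,"rx":0,"ry":0,"rz":0,"hand":30},{"x":0,"y":0,"z":0,"rx":0,"ry":0,"rz":0,"hand":30}]'
```

```text
clock: 9.07
eef_pos: [615.5, 207.0, 40.8]
tcp_rot: [-3.141, -0.001, 0.1]
contact_force: [-0.2, 0.1, -1.4]
opening: 0.503
grasp_force: 31.2
```

```bash
python3 -m creep '[{"x":0,"y":0,"z":1.5,"rx":0,"ry":0,"rz":0,"hand":30},{"x":0,"y":0,"z":1.5,"rx":0,"ry":0,"rz":0,"hand":30},{"x":0,"y":0,"z":0.5,"rx":0,"ry":0,"rz":0,"hand":30},{"x":0,"y":0,"z":0,"rx":0,"ry":0,"rz":0,"hand":30},{"x":0,"y":0,"z":0,"rx":0,"ry":0,"rz":0,"hand":30}]'
```

```text
clock: 9.7
eef_pos: [615.5, 206.9, 37.3]
tcp_rot: [-3.141, -0.001, 0.1]
contact_force: [-2.0, 0.1, 4.4]
opening: 0.509
grasp_force: 31.7
```

Contact made (+4.4 N). Opening to 60, then rising.

```bash
python3 -m creep '[{"x":0,"y":0,"z":0,"rx":0,"ry":0,"rz":0,"hand":48},{"x":0,"y":0,"z":0,"rx":0,"ry":0,"rz":0,"hand":54},{"x":0,"y":0,"z":0,"rx":0,"ry":0,"rz":0,"hand":58},{"x":0,"y":0,"z":0,"rx":0,"ry":0,"rz":0,"hand":60},{"x":0,"y":0,"z":-15,"rx":0,"ry":0,"rz":0,"hand":60},{"x":0,"y":0,"z":-40,"rx":0,"ry":0,"rz":0,"hand":60},{"x":0,"y":0,"z":-50,"rx":0,"ry":0,"rz":0,"hand":60},{"x":0,"y":0,"z":-35,"rx":0,"ry":0,"rz":0,"hand":60},{"x":0,"y":0,"z":0,"rx":0,"ry":0,"rz":0,"hand":60}]'
python3 - <<'E'
from h import *
s=sense();print(s['contact_force'],s['eef_pos'])
c=get_calibration('side');im=grab_frame('side')
a=cv2.imread('pics/s3.png')
cv2.imwrite('pics/s4.png',cv2.resize(im[20:220,190:430,::-1],None,fx=3,fy=3))
print(((proj(c,[[613.8,206.6,4],[613.8,206.6,134]])-[190,20])*3).round())
E
```

```text
clock: 10.82
eef_pos: [617.3, 207.5, 181.2]
tcp_rot: [-3.14, -0.007, 0.1]
contact_force: [0.3, 0.1, 1.2]
opening: 0.703
grasp_force: 0.0
[0.30916336 0.0683701  1.23518945] [617.25812485 207.5033     181.15853662]
[[348. 380.]
 [344. 236.]]
```

View pics/s4.png

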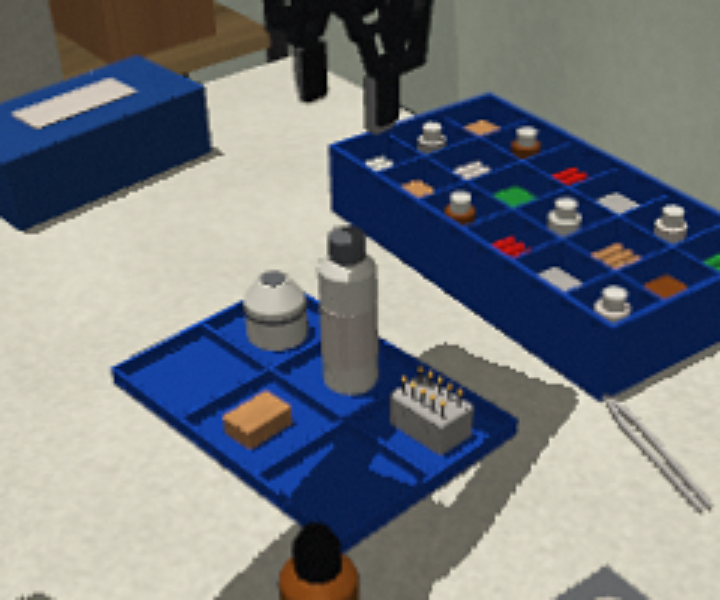

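The tall bottle stands upright at the predicted base (350,382), between the dispenser and bur block, and is released. Next I'll look at the dropper from above.

```bash
python3 -m creep '[{"x":-15,"y":17,"z":0,"rx":0,"ry":0,"rz":0,"hand":60},{"x":-29,"y":33,"z":0,"rx":0,"ry":0,"rz":0,"hand":60},{"x":-29,"y":33,"z":0,"rx":0,"ry":0,"rz":0,"hand":60},{"x":-29,"y":33,"z":0,"rx":0,"ry":0,"rz":0,"hand":60},{"x":-29,"y":33,"z":0,"rx":0,"ry":0,"rz":0,"hand":60},{"x":-29,"y":33,"z":0,"rx":0,"ry":0,"rz":0,"hand":60},{"x":-29,"y":33,"z":0,"rx":0,"ry":0,"rz":0,"hand":60},{"x":-29,"y":33,"z":0,"rx":0,"ry":0,"rz":0,"hand":60},{"x":-29,"y":33,"z":0,"rx":0,"ry":0,"rz":0,"hand":60},{"x":-16,"y":20,"z":0,"rx":0,"ry":0,"rz":0,"hand":60},{"x":0,"y":0,"z":0,"rx":0,"ry":0,"rz":0,"hand":60},{"x":0,"y":0,"z":0,"rx":0,"ry":0,"rz":0,"hand":60}]'
python3 - <<'E'
from h import *
s=sense();print(s['eef_pos'])
im=grab_frame('wrist')[:,:,::-1].copy();c=get_calibration('wrist');cv2.imwrite('pics/w4.png',im)
H,S,V=cv2.split(cv2.cvtColor(im,40))
print(proj(c,[[456,-117,79],[456,-117,3]]))
for ct in cv2.findContours(((H>3)&(H<22)&(S>130)&(V>30)).astype(np.uint8),0,1)[0]:
    if cv2.contourArea(ct)>60:print('amber',cv2.boundingRect(ct),cv2.contourArea(ct))
for ct in cv2.findContours((V<35).astype(np.uint8),0,1)[0]:
    if cv2.contourArea(ct)>60:m=cv2.moments(ct);print('dark',cv2.boundingRect(ct),m['m10']/m['m00'],m['m01']/m['m00'],onz(c,[(m['m10']/m['m00'],m['m01']/m['m00'])],79))
E
```

```text
clock: 12.38
eef_pos: [383.4, -118.5, 176.1]
tcp_rot: [-3.141, 0.0, 0.099]
contact_force: [-0.4, 0.4, 0.6]
opening: 0.702
grasp_force: 0.0
[ 383.37181871 -118.484993    176.14162695]
[[330.49505379  91.35477583]
 [328.81673248  89.16757857]]
amber (387, 199, 26, 24) 224.5
amber (160, 76, 55, 59) 1242.5
amber (311, 69, 39, 41) 1201.0
dark (32, 309, 582, 91) 285.6259544731596 369.68770285928133 [[ 188.0852198 -101.1127418]]
dark (325, 79, 17, 23) 336.1299435028248 90.58333333333333 [[ 456.98977391 -121.18775272]]
```

View pics/w4.png

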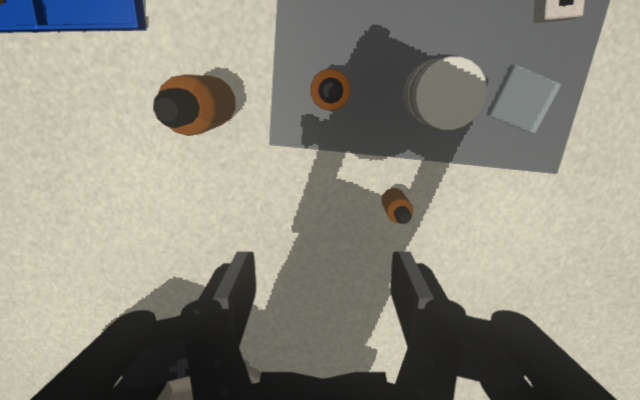

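The wrist view shows the dropper directly below at (331,90), cap centred over body, which confirms (456.6,-117). Both decoys are clear of it: the larger at (195,105), the smaller at (398,207). The fingertip spread also confirms the roughly 37 mm tip offset.

```bash
python3 -m creep '[{"x":37,"y":3,"z":0,"rx":0,"ry":0,"rz":0,"hand":60},{"x":36,"y":3,"z":20,"rx":0,"ry":0,"rz":0,"hand":60},{"x":0,"y":0,"z":45,"rx":0,"ry":0,"rz":0,"hand":60},{"x":0,"y":0,"z":25,"rx":0,"ry":0,"rz":0,"hand":60},{"x":0,"y":0,"z":0,"rx":0,"ry":0,"rz":0,"hand":60},{"x":0,"y":0,"z":0,"rx":0,"ry":0,"rz":0,"hand":60}]'
```

```text
clock: 13.18
eef_pos: [457.4, -117.3, 87.2]
tcp_rot: [3.141, -0.001, 0.101]
contact_force: [0.1, 0.5, 0.5]
opening: 0.7
grasp_force: 0.0
```

```bash
python3 -m creep '[{"x":-1,"y":0,"z":35,"rx":0,"ry":0,"rz":0,"hand":60},{"x":0,"y":0,"z":35,"rx":0,"ry":0,"rz":0,"hand":60},{"x":0,"y":0,"z":20,"rx":0,"ry":0,"rz":0,"hand":60},{"x":0,"y":0,"z":10,"rx":0,"ry":0,"rz":0,"hand":60},{"x":0,"y":0,"z":5,"rx":0,"ry":0,"rz":0,"hand":60},{"x":0,"y":0,"z":0,"rx":0,"ry":0,"rz":0,"hand":60},{"x":0,"y":0,"z":0,"rx":0,"ry":0,"rz":0,"hand":60}]'
```

```text
clock: 14.05
eef_pos: [456.1, -117.9, -17.8]
tcp_rot: [3.141, -0.001, 0.1]
contact_force: [-0.2, -0.2, -0.2]
opening: 0.704
grasp_force: 0.0
```

```bash
python3 -m creep '[{"x":0,"y":0,"z":0,"rx":0,"ry":0,"rz":0,"hand":45},{"x":0,"y":0,"z":0,"rx":0,"ry":0,"rz":0,"hand":37},{"x":0,"y":0,"z":0,"rx":0,"ry":0,"rz":0,"hand":25},{"x":0,"y":0,"z":0,"rx":0,"ry":0,"rz":0,"hand":25},{"x":0,"y":0,"z":0,"rx":0,"ry":0,"rz":0,"hand":25},{"x":0,"y":0,"z":0,"rx":0,"ry":0,"rz":0,"hand":25},{"x":0,"y":0,"z":0,"rx":0,"ry":0,"rz":0,"hand":25}]' 25
```

```text
clock: 14.92
eef_pos: [455.7, -117.8, -18.2]
tcp_rot: [3.142, -0.0, 0.1]
contact_force: [-0.6, 0.7, 5.5]
opening: 0.387
grasp_force: 24.4
```

```bash
python3 -m creep '[{"x":0,"y":0,"z":-20,"rx":0,"ry":0,"rz":0,"hand":25},{"x":0,"y":0,"z":-40,"rx":0,"ry":0,"rz":0,"hand":25},{"x":0,"y":0,"z":-40,"rx":0,"ry":0,"rz":0,"hand":25},{"x":6,"y":-14,"z":-20,"rx":0,"ry":0,"rz":0,"hand":25},{"x":13,"y":-29,"z":0,"rx":0,"ry":0,"rz":0,"hand":25},{"x":13,"y":-29,"z":0,"rx":0,"ry":0,"rz":0,"hand":25},{"x":13,"y":-29,"z":0,"rx":0,"ry":0,"rz":0,"hand":25},{"x":13,"y":-29,"z":0,"rx":0,"ry":0,"rz":0,"hand":25},{"x":13,"y":-29,"z":0,"rx":0,"ry":0,"rz":0,"hand":25},{"x":13,"y":-29,"z":0,"rx":0,"ry":0,"rz":0,"hand":25},{"x":13,"y":-24,"z":0,"rx":0,"ry":0,"rz":0,"hand":25},{"x":3,"y":-5,"z":0,"rx":0,"ry":0,"rz":0,"hand":25},{"x":0,"y":0,"z":0,"rx":0,"ry":0,"rz":0,"hand":25},{"x":0,"y":0,"z":0,"rx":0,"ry":0,"rz":0,"hand":25}]'
```

```text
clock: 16.68
eef_pos: [532.9, 107.3, 101.4]
tcp_rot: [3.141, 0.001, 0.099]
contact_force: [-0.4, -1.1, -0.8]
opening: 0.391
grasp_force: 25.2
```

```bash
python3 -m creep '[{"x":0,"y":0,"z":40,"rx":0,"ry":0,"rz":0,"hand":25},{"x":0,"y":0,"z":40,"rx":0,"ry":0,"rz":0,"hand":25},{"x":0,"y":0,"z":25,"rx":0,"ry":0,"rz":0,"hand":25},{"x":0,"y":0,"z":8,"rx":0,"ry":0,"rz":0,"hand":25},{"x":0,"y":0,"z":2,"rx":0,"ry":0,"rz":0,"hand":25},{"x":0,"y":0,"z":1,"rx":0,"ry":0,"rz":0,"hand":25},{"x":0,"y":0,"z":1,"rx":0,"ry":0,"rz":0,"hand":25},{"x":0,"y":0,"z":0,"rx":0,"ry":0,"rz":0,"hand":25},{"x":0,"y":0,"z":0,"rx":0,"ry":0,"rz":0,"hand":25}]'
```

```text
clock: 17.8
eef_pos: [533.6, 108.2, -15.3]
tcp_rot: [-3.142, -0.0, 0.1]
contact_force: [0.1, 0.0, -0.2]
opening: 0.386
grasp_force: 25.2
```

```bash
python3 -m creep '[{"x":0,"y":0,"z":1,"rx":0,"ry":0,"rz":0,"hand":25},{"x":0,"y":0,"z":1,"rx":0,"ry":0,"rz":0,"hand":25},{"x":0,"y":0,"z":0,"rx":0,"ry":0,"rz":0,"hand":25},{"x":0,"y":0,"z":0,"rx":0,"ry":0,"rz":0,"hand":25}]'
```

```text
clock: 18.3
eef_pos: [533.5, 108.2, -17.2]
tcp_rot: [-3.142, -0.0, 0.1]
contact_force: [-1.2, -0.6, 5.6]
opening: 0.391
grasp_force: 25.7
```

```bash
python3 -m creep '[{"x":0,"y":0,"z":0,"rx":0,"ry":0,"rz":0,"hand":38},{"x":0,"y":0,"z":0,"rx":0,"ry":0,"rz":0,"hand":45},{"x":0,"y":0,"z":0,"rx":0,"ry":0,"rz":0,"hand":50},{"x":0,"y":0,"z":-10,"rx":0,"ry":0,"rz":0,"hand":50},{"x":0,"y":0,"z":-40,"rx":0,"ry":0,"rz":0,"hand":50},{"x":0,"y":0,"z":-45,"rx":0,"ry":0,"rz":0,"hand":50},{"x":0,"y":0,"z":-35,"rx":0,"ry":0,"rz":0,"hand":50},{"x":-6,"y":18,"z":0,"rx":0,"ry":0,"rz":0,"hand":80},{"x":-11,"y":34,"z":0,"rx":0,"ry":0,"rz":0,"hand":80},{"x":-12,"y":36,"z":0,"rx":0,"ry":0,"rz":0,"hand":80},{"x":-12,"y":36,"z":0,"rx":0,"ry":0,"rz":0,"hand":80},{"x":-12,"y":36,"z":0,"rx":0,"ry":0,"rz":0,"hand":80},{"x":-12,"y":36,"z":0,"rx":0,"ry":0,"rz":0,"hand":80},{"x":-12,"y":36,"z":0,"rx":0,"ry":0,"rz":0,"hand":80},{"x":-12,"y":36,"z":0,"rx":0,"ry":0,"rz":0,"hand":80},{"x":-9,"y":32,"z":0,"rx":0,"ry":0,"rz":0,"hand":80},{"x":-4,"y":17,"z":0,"rx":0,"ry":0,"rz":0,"hand":80},{"x":0,"y":0,"z":0,"rx":0,"ry":0,"rz":0,"hand":80}]'
python3 - <<'E'
from h import *
s=sense();print(s['eef_pos']);im=grab_frame('top')[:,:,::-1];c=get_calibration('top');print('tb',proj(c,[[613.8,206.6,134],[533.5,107.9,80]]))
cv2.imwrite('pics/t5.png',cv2.resize(im[105:245,150:350],None,fx=4,fy=4))
E
```

```text
clock: 20.55
eef_pos: [463.0, -218.1, 112.1]
tcp_rot: [-3.141, 0.0, 0.098]
contact_force: [0.9, 0.0, 0.0]
opening: 0.94
grasp_force: 0.0
[ 463.0314853  -218.08205673  112.14221381]
tb [[216.03528132 131.80158468]
 [267.92556048 174.78047471]]
```

View pics/t5.png

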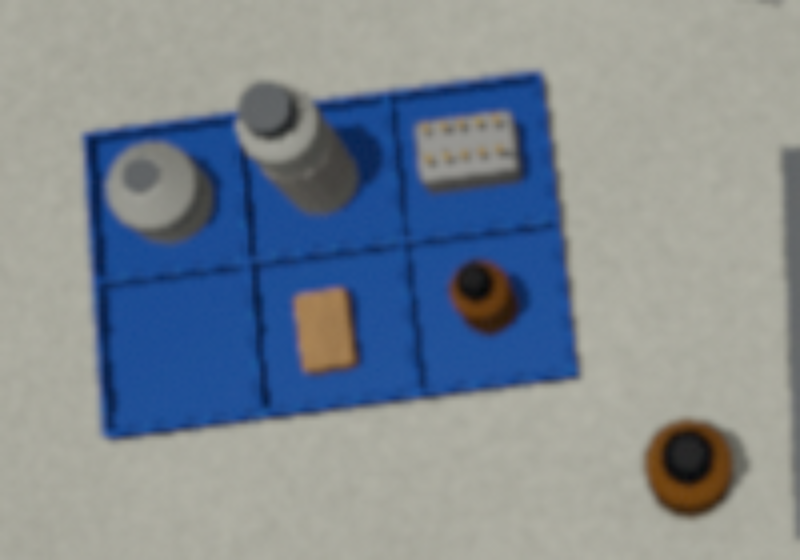

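The top crop shows the bottle (cap at 267,108) and the dropper (cap at 474,280) where projected, each in its compartment. The carton, dispenser and bur block have not moved. Descending on the jar.

```bash
python3 -m creep '[{"x":1,"y":0,"z":30,"rx":0,"ry":0,"rz":0,"hand":80},{"x":0,"y":0,"z":30,"rx":0,"ry":0,"rz":0,"hand":80},{"x":0,"y":0,"z":30,"rx":0,"ry":0,"rz":0,"hand":80},{"x":0,"y":0,"z":20,"rx":0,"ry":0,"rz":0,"hand":80},{"x":0,"y":0,"z":12,"rx":0,"ry":0,"rz":0,"hand":80},{"x":0,"y":0,"z":7,"rx":0,"ry":0,"rz":0,"hand":80},{"x":0,"y":0,"z":0,"rx":0,"ry":0,"rz":0,"hand":80},{"x":0,"y":0,"z":0,"rx":0,"ry":0,"rz":0,"hand":80}]'
python3 - <<'E'
from h import *
c=get_calibration('top');print(onz(c,[(195.5,192.3)],14))
E
```

```text
clock: 21.6
eef_pos: [465.0, -217.5, -15.9]
tcp_rot: [3.141, -0.001, 0.1]
contact_force: [-0.4, 0.4, -0.1]
opening: 0.939
grasp_force: 0.0
[[514.07728878 284.0095834 ]]
```

```bash
python3 -m creep '[{"x":0,"y":0,"z":0,"rx":0,"ry":0,"rz":0,"hand":70},{"x":0,"y":0,"z":0,"rx":0,"ry":0,"rz":0,"hand":63},{"x":0,"y":0,"z":0,"rx":0,"ry":0,"rz":0,"hand":50},{"x":0,"y":0,"z":0,"rx":0,"ry":0,"rz":0,"hand":50},{"x":0,"y":0,"z":0,"rx":0,"ry":0,"rz":0,"hand":50},{"x":0,"y":0,"z":0,"rx":0,"ry":0,"rz":0,"hand":50},{"x":0,"y":0,"z":0,"rx":0,"ry":0,"rz":0,"hand":50}]' 30
```

```text
clock: 22.48
eef_pos: [464.7, -217.5, -16.0]
tcp_rot: [3.141, -0.0, 0.1]
contact_force: [-1.7, -0.0, 6.4]
opening: 0.695
grasp_force: 31.3
```

```bash
python3 -m creep '[{"x":0,"y":0,"z":-20,"rx":0,"ry":0,"rz":0,"hand":50},{"x":0,"y":0,"z":-40,"rx":0,"ry":0,"rz":0,"hand":50},{"x":0,"y":0,"z":-40,"rx":0,"ry":0,"rz":0,"hand":50},{"x":4,"y":-20,"z":-30,"rx":0,"ry":0,"rz":0,"hand":50},{"x":8,"y":-40,"z":0,"rx":0,"ry":0,"rz":0,"hand":50},{"x":8,"y":-40,"z":0,"rx":0,"ry":0,"rz":0,"hand":50},{"x":8,"y":-40,"z":0,"rx":0,"ry":0,"rz":0,"hand":50},{"x":8,"y":-40,"z":0,"rx":0,"ry":0,"rz":0,"hand":50},{"x":8,"y":-40,"z":0,"rx":0,"ry":0,"rz":0,"hand":50},{"x":8,"y":-40,"z":0,"rx":0,"ry":0,"rz":0,"hand":50},{"x":8,"y":-40,"z":0,"rx":0,"ry":0,"rz":0,"hand":50},{"x":8,"y":-40,"z":0,"rx":0,"ry":0,"rz":0,"hand":50},{"x":8,"y":-40,"z":0,"rx":0,"ry":0,"rz":0,"hand":50},{"x":8,"y":-40,"z":0,"rx":0,"ry":0,"rz":0,"hand":50},{"x":8,"y":-40,"z":0,"rx":0,"ry":0,"rz":0,"hand":50},{"x":6,"y":-26,"z":0,"rx":0,"ry":0,"rz":0,"hand":50},{"x":2,"y":-10,"z":0,"rx":0,"ry":0,"rz":0,"hand":50},{"x":0,"y":0,"z":0,"rx":0,"ry":0,"rz":0,"hand":50},{"x":0,"y":0,"z":0,"rx":0,"ry":0,"rz":0,"hand":50}]'
```

```text
clock: 24.85
eef_pos: [514.4, 285.0, 113.4]
tcp_rot: [3.141, 0.001, 0.099]
contact_force: [-0.4, -0.3, -1.4]
opening: 0.694
grasp_force: 33.1
```

```bash
python3 -m creep '[{"x":0,"y":-1,"z":40,"rx":0,"ry":0,"rz":0,"hand":50},{"x":0,"y":0,"z":40,"rx":0,"ry":0,"rz":0,"hand":50},{"x":0,"y":0,"z":30,"rx":0,"ry":0,"rz":0,"hand":50},{"x":0,"y":0,"z":13,"rx":0,"ry":0,"rz":0,"hand":50},{"x":0,"y":0,"z":3,"rx":0,"ry":0,"rz":0,"hand":50},{"x":0,"y":0,"z":1,"rx":0,"ry":0,"rz":0,"hand":50},{"x":0,"y":0,"z":1,"rx":0,"ry":0,"rz":0,"hand":50},{"x":0,"y":0,"z":0,"rx":0,"ry":0,"rz":0,"hand":50},{"x":0,"y":0,"z":0,"rx":0,"ry":0,"rz":0,"hand":50}]'
```

```text
clock: 25.98
eef_pos: [514.7, 287.3, -14.1]
tcp_rot: [-3.141, -0.001, 0.1]
contact_force: [1.0, -0.5, -0.1]
opening: 0.691
grasp_force: 33.1
```

```bash
python3 -m creep '[{"x":0,"y":0,"z":1,"rx":0,"ry":0,"rz":0,"hand":50},{"x":0,"y":0,"z":0.5,"rx":0,"ry":0,"rz":0,"hand":50},{"x":0,"y":0,"z":0,"rx":0,"ry":0,"rz":0,"hand":50},{"x":0,"y":0,"z":0,"rx":0,"ry":0,"rz":0,"hand":50}]'
```

```text
clock: 26.48
eef_pos: [514.7, 287.3, -15.0]
tcp_rot: [-3.141, -0.0, 0.1]
contact_force: [-3.0, -2.0, 11.9]
opening: 0.687
grasp_force: 34.5
```

```bash
python3 -m creep '[{"x":0,"y":0,"z":0,"rx":0,"ry":0,"rz":0,"hand":64},{"x":0,"y":0,"z":0,"rx":0,"ry":0,"rz":0,"hand":70},{"x":0,"y":0,"z":0,"rx":0,"ry":0,"rz":0,"hand":74},{"x":0,"y":0,"z":0,"rx":0,"ry":0,"rz":0,"hand":74},{"x":0,"y":0,"z":-10,"rx":0,"ry":0,"rz":0,"hand":74},{"x":0,"y":0,"z":-40,"rx":0,"ry":0,"rz":0,"hand":74},{"x":0,"y":0,"z":-50,"rx":0,"ry":0,"rz":0,"hand":74},{"x":0,"y":0,"z":-50,"rx":0,"ry":0,"rz":0,"hand":74},{"x":0,"y":20,"z":0,"rx":0,"ry":0,"rz":0,"hand":60},{"x":1,"y":40,"z":0,"rx":0,"ry":0,"rz":0,"hand":60},{"x":1,"y":42,"z":0,"rx":0,"ry":0,"rz":0,"hand":60},{"x":1,"y":42,"z":0,"rx":0,"ry":0,"rz":0,"hand":60},{"x":1,"y":42,"z":0,"rx":0,"ry":0,"rz":0,"hand":60},{"x":2,"y":42,"z":0,"rx":0,"ry":0,"rz":0,"hand":60},{"x":2,"y":42,"z":0,"rx":0,"ry":0,"rz":0,"hand":60},{"x":2,"y":42,"z":0,"rx":0,"ry":0,"rz":0,"hand":60},{"x":2,"y":42,"z":0,"rx":0,"ry":0,"rz":0,"hand":60},{"x":2,"y":34,"z":0,"rx":0,"ry":0,"rz":0,"hand":60},{"x":1,"y":18,"z":0,"rx":0,"ry":0,"rz":0,"hand":60},{"x":0,"y":0,"z":0,"rx":0,"ry":0,"rz":0,"hand":60}]'
python3 - <<'E'
from h import *
s=sense();print(s['eef_pos']);im=grab_frame('top')[:,:,::-1].copy();c=get_calibration('top');print(proj(c,[[514.7,287.3,54]]))
H,S,V=cv2.split(cv2.cvtColor(im,40))
b=cv2.convexHull(blob(((S<60)&(V>120))[150:215,165:235],(30,32)))+[165,150]
p=onz(c,b[:,0],54).astype(np.float32);print('jar',cv2.minEnclosingCircle(p),cv2.boundingRect(b))
cv2.imwrite('pics/t6.png',cv2.resize(im[105:245,150:350],None,fx=4,fy=4))
E
```

```text
clock: 28.98
eef_pos: [569.5, -116.0, 133.6]
tcp_rot: [-3.141, 0.001, 0.098]
contact_force: [0.9, 0.6, -0.5]
opening: 0.701
grasp_force: 0.0
[ 569.47093587 -116.01090365  133.58021333]
[[188.37315322 188.51824629]]
jar ((513.3756713867188, 287.67864990234375), 30.935636520385742) (175, 176, 27, 28)
```

View pics/t6.png

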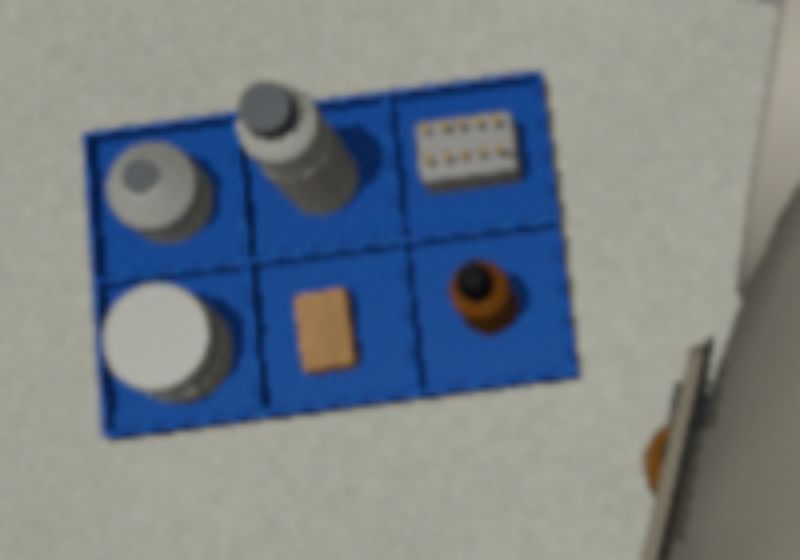

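The top crop shows the jar in the front-left compartment, lid at (157,336). It measures (513.4,287.7) with radius 31, and everything else is undisturbed. Descending on the dish.

```bash
python3 -m creep '[{"x":1,"y":0,"z":40,"rx":0,"ry":0,"rz":0,"hand":60},{"x":0,"y":0,"z":40,"rx":0,"ry":0,"rz":0,"hand":60},{"x":0,"y":0,"z":40,"rx":0,"ry":0,"rz":0,"hand":60},{"x":0,"y":0,"z":25,"rx":0,"ry":0,"rz":0,"hand":60},{"x":0,"y":0,"z":11,"rx":0,"ry":0,"rz":0,"hand":60},{"x":0,"y":0,"z":6,"rx":0,"ry":0,"rz":0,"hand":60},{"x":0,"y":0,"z":0,"rx":0,"ry":0,"rz":0,"hand":60},{"x":0,"y":0,"z":0,"rx":0,"ry":0,"rz":0,"hand":50},{"x":0,"y":0,"z":0,"rx":0,"ry":0,"rz":0,"hand":42},{"x":0,"y":0,"z":0,"rx":0,"ry":0,"rz":0,"hand":30},{"x":0,"y":0,"z":0,"rx":0,"ry":0,"rz":0,"hand":30},{"x":0,"y":0,"z":0,"rx":0,"ry":0,"rz":0,"hand":30},{"x":0,"y":0,"z":0,"rx":0,"ry":0,"rz":0,"hand":30},{"x":0,"y":0,"z":0,"rx":0,"ry":0,"rz":0,"hand":30}]' 25
```

```text
clock: 30.78
eef_pos: [571.3, -115.3, -27.2]
tcp_rot: [3.141, -0.001, 0.1]
contact_force: [-1.5, 1.4, 5.0]
opening: 0.433
grasp_force: 24.6
```

```bash
python3 -m creep '[{"x":0,"y":0,"z":-20,"rx":0,"ry":0,"rz":0,"hand":30},{"x":0,"y":0,"z":-45,"rx":0,"ry":0,"rz":0,"hand":30},{"x":0,"y":0,"z":-45,"rx":0,"ry":0,"rz":0,"hand":30},{"x":-1,"y":-18,"z":-40,"rx":0,"ry":0,"rz":0,"hand":30},{"x":-2,"y":-38,"z":0,"rx":0,"ry":0,"rz":0,"hand":30},{"x":-2,"y":-38,"z":0,"rx":0,"ry":0,"rz":0,"hand":30},{"x":-2,"y":-38,"z":0,"rx":0,"ry":0,"rz":0,"hand":30},{"x":-2,"y":-38,"z":0,"rx":0,"ry":0,"rz":0,"hand":30},{"x":-2,"y":-38,"z":0,"rx":0,"ry":0,"rz":0,"hand":30},{"x":-2,"y":-38,"z":0,"rx":0,"ry":0,"rz":0,"hand":30},{"x":-2,"y":-38,"z":0,"rx":0,"ry":0,"rz":0,"hand":30},{"x":-1.5,"y":-38,"z":0,"rx":0,"ry":0,"rz":0,"hand":30},{"x":-1,"y":-38,"z":0,"rx":0,"ry":0,"rz":0,"hand":30},{"x":0,"y":-30,"z":0,"rx":0,"ry":0,"rz":0,"hand":30},{"x":0,"y":-16,"z":0,"rx":0,"ry":0,"rz":0,"hand":30},{"x":0,"y":0,"z":0,"rx":0,"ry":0,"rz":0,"hand":30},{"x":0,"y":0,"z":0,"rx":0,"ry":0,"rz":0,"hand":30}]'
```

```text
clock: 32.9
eef_pos: [513.0, 286.0, 122.2]
tcp_rot: [3.141, 0.0, 0.099]
contact_force: [0.7, -1.0, -0.4]
opening: 0.434
grasp_force: 25.4
```

```bash
python3 -m creep '[{"x":1,"y":-1,"z":40,"rx":0,"ry":0,"rz":0,"hand":30},{"x":0,"y":0,"z":35,"rx":0,"ry":0,"rz":0,"hand":30},{"x":0,"y":0,"z":14,"rx":0,"ry":0,"rz":0,"hand":30},{"x":0,"y":0,"z":5,"rx":0,"ry":0,"rz":0,"hand":30},{"x":0,"y":0,"z":1.5,"rx":0,"ry":0,"rz":0,"hand":30},{"x":0,"y":0,"z":0,"rx":0,"ry":0,"rz":0,"hand":30},{"x":0,"y":0,"z":0,"rx":0,"ry":0,"rz":0,"hand":30}]'
```

```text
clock: 33.78
eef_pos: [514.4, 288.4, 27.3]
tcp_rot: [-3.141, -0.001, 0.1]
contact_force: [-0.2, -0.9, 0.3]
opening: 0.44
grasp_force: 25.4
```

```bash
python3 -m creep '[{"x":0,"y":0.5,"z":1.5,"rx":0,"ry":0,"rz":0,"hand":30},{"x":0,"y":0,"z":1,"rx":0,"ry":0,"rz":0,"hand":30},{"x":0,"y":0,"z":0.5,"rx":0,"ry":0,"rz":0,"hand":30},{"x":0,"y":0,"z":0,"rx":0,"ry":0,"rz":0,"hand":30},{"x":0,"y":0,"z":0,"rx":0,"ry":0,"rz":0,"hand":30}]'
```

```text
clock: 34.4
eef_pos: [514.0, 287.6, 23.8]
tcp_rot: [-3.142, -0.0, 0.1]
contact_force: [-1.5, -1.4, 5.6]
opening: 0.432
grasp_force: 25.9
```

Contact. Releasing, rising and backing off.

```bash
python3 -m creep '[{"x":0,"y":0,"z":0,"rx":0,"ry":0,"rz":0,"hand":42},{"x":0,"y":0,"z":0,"rx":0,"ry":0,"rz":0,"hand":48},{"x":0,"y":0,"z":0,"rx":0,"ry":0,"rz":0,"hand":54},{"x":0,"y":0,"z":0,"rx":0,"ry":0,"rz":0,"hand":58},{"x":0,"y":0,"z":-10,"rx":0,"ry":0,"rz":0,"hand":58},{"x":0,"y":0,"z":-40,"rx":0,"ry":0,"rz":0,"hand":58},{"x":0,"y":0,"z":-50,"rx":0,"ry":0,"rz":0,"hand":58},{"x":0,"y":0,"z":-50,"rx":0,"ry":0,"rz":0,"hand":58},{"x":-30,"y":20,"z":-20,"rx":0,"ry":0,"rz":0,"hand":58},{"x":-30,"y":30,"z":0,"rx":0,"ry":0,"rz":0,"hand":58},{"x":-30,"y":30,"z":0,"rx":0,"ry":0,"rz":0,"hand":58},{"x":0,"y":0,"z":0,"rx":0,"ry":0,"rz":0,"hand":58},{"x":0,"y":0,"z":0,"rx":0,"ry":0,"rz":0,"hand":58}]'
python3 - <<'E'
from h import *
a=grab_frame('side')[90:190,210:400,::-1];b=grab_frame('top')[110:225,160:310,::-1]
cs,ct=get_calibration('side'),get_calibration('top')
P=[[513.7,287.5,54],[513.7,287.5,84]]
print(((proj(cs,P)-[210,90])*3).round(),((proj(ct,P)-[160,110])*2.6+[0,300]).round())
A=cv2.resize(a,None,fx=3,fy=3);B=cv2.resize(b,(570,299));cv2.imwrite('pics/fin.png',np.vstack([A,B])[:600])
E
```

```text
clock: 36.02
eef_pos: [433.2, 199.5, 194.3]
tcp_rot: [-3.141, -0.002, 0.099]
contact_force: [0.3, -0.2, -0.6]
opening: 0.674
grasp_force: 0.0
[[122. 118.]
 [117.  85.]] [[ 74. 505.]
 [ 61. 498.]]
```

View pics/fin.png

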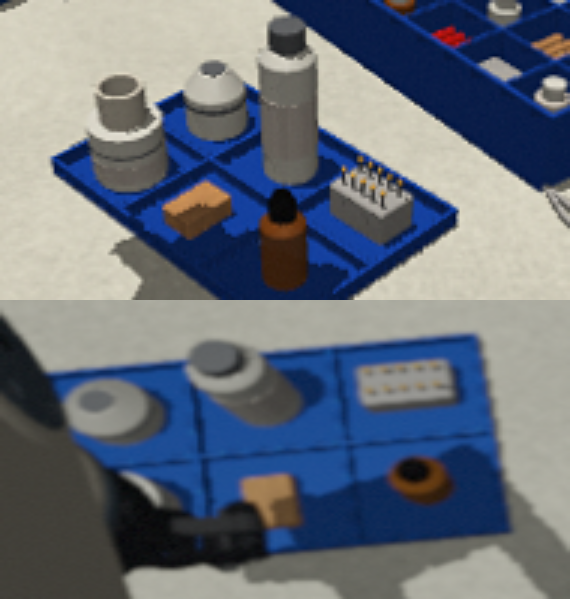

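The final view shows the dish upright in the middle of the jar lid (side crop, rim at 120,85, as projected). The bottle, dropper and jar stand upright in their compartments, the bystanders have not moved, and the arm is clear.

```bash
python3 -c "
from rig import *
print(sign_off())"
```

```text
the job is handed in; nothing more can be done
None
```

The job is handed in at about 36 s: tall bottle, dropper bottle, jar and dish were placed and released in that order, and the last pictures show all four upright and in place; `sign_off()` gave no verdict.

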